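Rebuild the two-tier tube carrier on the shaker

TASK

Rebuild the tube carrier on the shaker: lower the white plate lying on the bench over the four posts until it rests level on their lower shoulders and let go. Then take the lime-green plate, which stands on edge in the draining stand, lay it flat on the bench and let go to change your grip, and lower it over the same posts until it rests level on the upper shoulders. Lower both plates all the way down instead of dropping them onto the posts, let go, and leave everything else where it stands.

Things in the scene. Friction and masses are not known exactly. Their poses are not given: they have to be found in the camera images.
- lower_plate: White rack plate, at first lying flat in the clear strip of bench between shaker and draining stand. 192 x 66 x 8 mm, x along its length, y its width, z its thickness; origin at the very centre. Faces and ends alike (any way round will do). Twelve 17.5 mm tube holes in the middle; four post holes at x +-81, y +-18 mm, diameter 19.5 mm. 0.12 kg.
- upper_plate: Lime-green rack plate, at first standing on a long edge in the draining stand, top edge 80 mm above the bench. 192 x 66 x 8 mm, x along its length, y its width, z its thickness; origin at the very centre. Faces and ends alike (any way round will do). Twelve 17.5 mm tube holes in the middle; four post holes at x +-81, y +-18 mm, diameter 10.5 mm. 0.10 kg.
- shaker: Tube shaker, fixed, left or right of the middle: pale housing 170 (x) x 216 (y) x 62 mm high, control panel to its -x, on top an aluminium platform 104 x 204 mm whose top is 78 mm above the bench. On it four stepped steel posts at x +-18, y +-81 mm, tips 182 mm above the bench (see the seats). Origin: centre of the underside, on the bench.
- lower_seat (a point): Where the white plate's centre lies when seated: midway between the posts, 116 mm above the bench; axes as the shaker's, plate length along y, either way round. The plate rests on the lower shoulders, 112 mm above the bench: posts are 23 mm thick below them and 16 mm above.
- upper_seat (a point): Where the green plate's centre lies when seated: midway between the posts, 160 mm above the bench; axes as the shaker's, plate length along y, either way round. The plate rests on the upper shoulders, 156 mm above the bench: posts are 16 mm thick below (top 1.5 mm bevelled to 13 mm), 7 mm above, the last 8 mm tapered.
- drainer: Draining stand, fixed: white tray 130 (x) x 216 (y) mm, floor 14 mm and rim 23 mm above the bench. Steel pins, tops 58 mm above the bench, at y = +-65 and x = +-8, +-24, +-40 mm; plates stand on edge between pins, length along y, at x = -32 and +32 (green plate and grey cover, either order). No pins between y = -60 and 60. Origin: centre of the underside, on the bench.
- splash_cover: Plain dark grey cover without holes, 192 x 66 x 6 mm, standing on edge in the draining stand 64 mm from the green plate. Not needed; leave it. Origin at its centre.
- vial_tray: Blue tray of amber vials, 52 x 104 x 40 mm, on the near side of the clear strip. Leave it. Origin: centre of the underside.
- terminal: Grey hand-held terminal lying on the near side of the clear strip, 68 x 120 x 23 mm. Leave it. Origin: centre of the underside.
- tip_box: Pipette tip box, lime base and clear lid, 82 x 122 x 71 mm, beyond the work area. Leave it. Origin: centre of the underside.
- tube_rack: White rack of capped tubes, 60 x 130 mm, 108 mm high, beyond the work area. Leave it. Origin: centre of the underside.
- beaker: Empty glass beaker, 84 mm across, 95 mm high, beyond the work area. Leave it. Origin: centre of the underside.
- solvent_bottle: Amber bottle with blue cap, 86 mm across, 180 mm high, beyond the work area. Leave it. Origin: centre of the underside.
- wash_bottle: White wash bottle with red cap and spout, 70 mm across, 195 mm high, beyond the work area. Leave it. Origin: centre of the underside.

How it is judged:
By the outcome, as a careful person would: the job done as asked, in the order asked, and still so for the second after the job is handed in, with the robot touching nothing.
It also fails if it takes over 72 s, if anything falls off the work surface, if the arm or the gripper's body presses on something with over 40 N, if the wrist force passes 120 N, or if a joint passes its speed limit or range.

ROBOT

A 6-joint arm with a two-finger parallel gripper is mounted at the origin on the work surface. World frame = base frame: x ahead of the robot, y to its left, z up, the work surface at z = 0. Lengths are in m, angles in degrees, forces in N, time in s.
With the tool pointing down it reaches from about 0.25 to 0.725 m from the base axis. Payload 4 kg.
Tool frame: the origin (TCP) lies midway between the tips of the shut fingers; the grasp point (between the pads) lies 19 mm behind it; x points along the fingers, z is the direction in which the jaws open and shut, and the axes are right-handed (so a half turn about x gives the same grasp; the last joint's range is limited). The gripper opens to 85 mm and grips with 20 to 120 N. Pads are 22 mm wide; open, the fingers measure 114 mm over their backs; the gripper's body (76 mm by 85 mm) begins 54 mm behind the grasp point. The pads swing forward as they close: fully open they stand 13 mm farther back than shut.
Start: joints at [-75.688, 13.785, 0.286, 76.501, 0, 90], TCP at [0.124, -0.484, 0.231] pointing down, gripper open.
Joint ranges: [-155.79, 155.79], [-60.16, 107.12], [-62.33, 73.08], [-114, 123.19], [-81.49, 82.49], [-180, 180]. Speed limits (degrees/s): [159.86, 159.86, 180, 180, 180, 180].

INTERFACE

Orientations are given as a 3x3 rotation matrix whose columns are the frame's x, y, z axes.
In Python, from plant import sensors, eyes, ticket gives the robot as it stands.
- The arm moves only by the tool send_rows, never from a script. Its argument "deltas" is a list of rows, each a list of 5 numbers: the gripper's target within -1 to 1 (fully open at 1, half-way at 0, shut at -1), then the shift along the world's x, y, z scaled (see below), then the turn about the world's z scaled (see below). In form: [[gripper, tx, ty, tz, yaw], ...]. A call has 1 to 20 rows; each row is the pose to reach, as a shift and turn from the pose measured when the call began, turning the shorter way round; what a row does not reach only later rows make up. The controller multiplies each number of a shift by 50 cm and each number of a turn by 360 degrees. A row lasts 1/8 s, in which the tool goes at most 62.5 mm and 10.7 degrees, less where a joint would pass 70% of its speed; a pose out of reach is approached as far as the arm can. A call with a number of a shift or a turn outside -1 to 1 is refused whole. A call with a gripper value outside its range is refused whole. The fingers move at their own pace and stop on an object; the grip force is fixed at half the most. Time passes only in rows, so rows that repeat a pose let the fingers close. It gives the time, the measured TCP pose, the force and the opening at its end, in the units of the state.
- sensors.state(): the state, without advancing time (a new reading comes with each control period).
- eyes.snapshot(name): name is "scene" or "top" or "wrist"; returns (picture, depth): 480x640x3 uint8, blue, green, red; 480x640 float32, m along the optical axis (not along the pixel's ray), 0 where there is no reading.
- eyes.camera_params(name): a dict with "fx", "fy", "cx", "cy" (pixels), "distortion" ([k1, k2, p1, p2, k3] as OpenCV has them; the pictures are not rectified), "position" and "rotation" of the camera in the world. Camera axes: x right, y down, z forward; pixel columns grow to the right and rows downward; lengths in m; the calibration is good to about 2 mm. A picture is of the moment at which its call begins: read the wrist's pose just before it. camera_params takes no time and is no camera call; for the wrist camera it gives the pose at the moment of the call.
- ticket.finish_job(): hands the job in, once; it reports no verdict.
The state is a dict: "time": time; "joint_pos": joint angles; "qd": joint speeds; "tau": joint torques, N m; "ee_pos": TCP position; "tool_rot": TCP orientation; "ft_force": force on the tool from outside, world axes, zero at the start; "torque": the same for the moment, N m; "width": opening from 0.0 (shut) to 1.0 (fully open).
Only numpy, scipy, OpenCV 4.12 (cv2) and the standard library are available. Lean on these libraries where they do the work, as an engineer would, in place of code of your own. Each camera call takes 0.05 s, during which the arm holds its last target.

## Working session

There is one attempt and no reset: what is moved stays moved. The work goes in short steps, Python scripts to look and compute and a tool call to move; the robot and the scene stay as the last step left them, time stands still between calls to the robot, and variables do not carry over. Pictures are saved under pics/ and viewed, and the job is handed in when it is done.

Besides the shell and the picture viewer there is one more tool, called after "Request:" by a JSON object that holds its "fn" and its "kwargs", one argument or row to a line. send_rows: Moves the arm, as the interface text tells. Shifts and turns lie within -1 to 1; 1 stands for 50 cm of shift or 360 degrees of turn. Its arguments: {"type":"object","properties":{"deltas":{"type":"array"}},"required":["deltas"]}

```bash
ls; mkdir -p pics
python3 - <<'E'
from plant import sensors, eyes, ticket
import cv2
s=sensors.state(); print(s)
for n in ("scene","top"):
    p=eyes.camera_params(n); print(n,p)
    im,d=eyes.snapshot(n); cv2.imwrite(f"pics/{n}0.png",im)
    import numpy as np; np.savez(f"pics/{n}0.npz",im=im,d=d)
E
```

```text
pics
{'time': 0.0, 'joint_pos': array([-7.56889808e+01,  1.38328366e+01,  2.15109317e-01,  7.64985373e+01,
       -8.66931016e-04,  8.99999696e+01]), 'qd': array([ 0.00817163, -0.04347757,  0.01157727, -0.04149189,  0.11353246,
       -0.0028456 ]), 'tau': array([-1.12497670e-03, -3.72313786e+01,  2.52410370e+01,  1.67319656e-02,
       -4.11865631e-05,  2.34007118e-06]), 'ee_pos': array([ 0.12344038, -0.48390565,  0.23041664]), 'tool_rot': array([[-5.16249614e-04,  9.68968072e-01,  2.47185375e-01],
       [ 1.96248938e-03,  2.47185913e-01, -9.68966084e-01],
       [-9.99997941e-01, -1.51296934e-05, -2.02919918e-03]]), 'ft_force': array([-0.13840188,  0.22528131, -0.26765286]), 'torque': array([-0.00101846,  0.02959422, -0.00302003]), 'width': 0.998680172793497}
scene {'fx': 447.28638537724447, 'fy': 447.28638537724447, 'cx': 325.0565473428343, 'cy': 240.76799221949454, 'distortion': array([0.02142216, 0.        , 0.        , 0.        , 0.        ]), 'position': array([0.96557345, 0.52139156, 0.71103544]), 'rotation': array([[-0.82035531,  0.37236101, -0.43400972],
       [ 0.57159614,  0.5567264 , -0.60277157],
       [ 0.01717604, -0.74256514, -0.66955358]])}
top {'fx': 464.9100652652477, 'fy': 464.9100652652477, 'cx': 318.0432114858726, 'cy': 236.7096385580828, 'distortion': array([-0.09475329,  0.        ,  0.        ,  0.        ,  0.        ]), 'position': array([ 0.50347929, -0.00641701,  1.10929518]), 'rotation': array([[-0.02147509, -0.9954311 ,  0.09303628],
       [-0.99961245,  0.02302733,  0.01564289],
       [-0.0177138 , -0.09266429, -0.99553983]])}
```

View pics/top0.png

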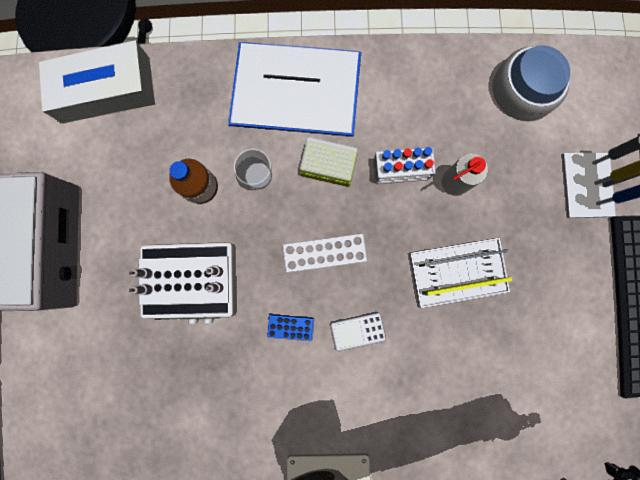

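View pics/scene0.png

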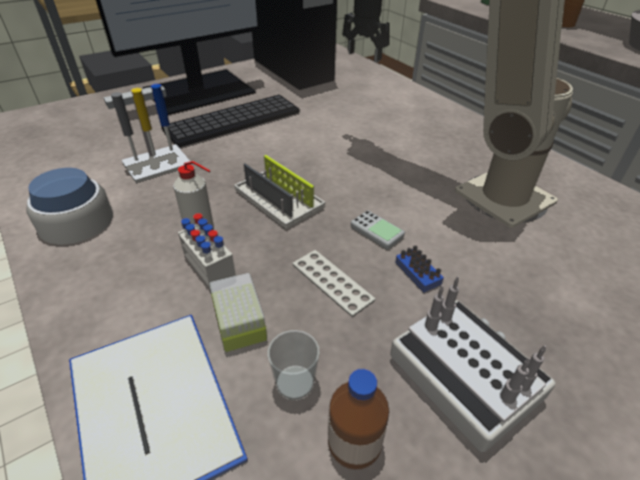

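```bash
cat > h.py <<'E'
import numpy as np, cv2
from plant import sensors, eyes, ticket
def rays(P,uv):
    uv=np.asarray(uv,float).reshape(-1,1,2)
    K=np.array([[P['fx'],0,P['cx']],[0,P['fy'],P['cy']],[0,0,1]])
    n=cv2.undistortPoints(uv,K,np.asarray(P['distortion'])).reshape(-1,2)
    d=np.c_[n,np.ones(len(n))]@np.asarray(P['rotation']).T
    return np.asarray(P['position']),d
def toplane(P,uv,z):
    o,d=rays(P,uv); return o+d*((z-o[2])/d[:,2])[:,None]
def project(P,X):
    K=np.array([[P['fx'],0,P['cx']],[0,P['fy'],P['cy']],[0,0,1]])
    R=np.asarray(P['rotation']).T; t=-R@P['position']
    return cv2.projectPoints(np.asarray(X,float).reshape(-1,1,3),cv2.Rodrigues(R)[0],t,K,np.asarray(P['distortion']))[0].reshape(-1,2)
def pts_from_depth(P,d,mask):
    v,u=np.nonzero(mask&(d>0)); o,r=rays(P,np.c_[u,v]); return o+r*d[v,u][:,None],np.c_[u,v]
def snap(n,name):
    P=eyes.camera_params(n); im,d=eyes.snapshot(n); cv2.imwrite(f'pics/{name}.png',im); np.savez(f'pics/{name}.npz',im=im,d=d,**{k:v for k,v in P.items()}); return P,im,d
E
python3 - <<'E'
from h import *
P=eyes.camera_params('top'); z=np.load('pics/top0.npz'); im,d=z['im'],z['d']
# white plate
hsv=cv2.cvtColor(im,cv2.COLOR_BGR2HSV)
def region(u0,u1,v0,v1):
    m=np.zeros(im.shape[:2],bool); m[v0:v1,u0:u1]=True; return m
m=(hsv[...,1]<40)&(hsv[...,2]>185)&region(275,375,228,278)
c,_=cv2.findContours(m.astype(np.uint8),cv2.RETR_EXTERNAL,cv2.CHAIN_APPROX_NONE); c=max(c,key=cv2.contourArea)
Q=toplane(P,c.reshape(-1,2),0.008)[:,:2]
r=cv2.minAreaRect((Q*1000).astype(np.float32)); print('white',r)
m=(hsv[...,0]>20)&(hsv[...,0]<45)&(hsv[...,1]>120)&region(400,530,235,310)
pp,uv=pts_from_depth(P,d,m); print('green n',len(pp),pp[:,2].min(),np.median(pp[:,2]),pp[:,2].max())
c,_=cv2.findContours(m.astype(np.uint8),cv2.RETR_EXTERNAL,cv2.CHAIN_APPROX_NONE); c=max(c,key=cv2.contourArea)
Q=toplane(P,c.reshape(-1,2),0.08)[:,:2]; print('green',cv2.minAreaRect((Q*1000).astype(np.float32)))
crop=im[225:330,110:250]; cv2.imwrite('pics/a.png',cv2.resize(crop,None,fx=5,fy=5,interpolation=cv2.INTER_CUBIC))
crop=im[228:315,395:530]; cv2.imwrite('pics/b.png',cv2.resize(crop,None,fx=5,fy=5,interpolation=cv2.INTER_CUBIC))
E
```

```text
white ((568.3622436523438, -3.10418701171875), (66.75000762939453, 193.01332092285156), 6.359589099884033)
green n 407 0.010823482276527407 0.07883529214505924 0.08566117066579548
green ((482.560302734375, -317.7718200683594), (12.130949020385742, 203.02088928222656), 8.139812469482422)
```

View pics/a.png

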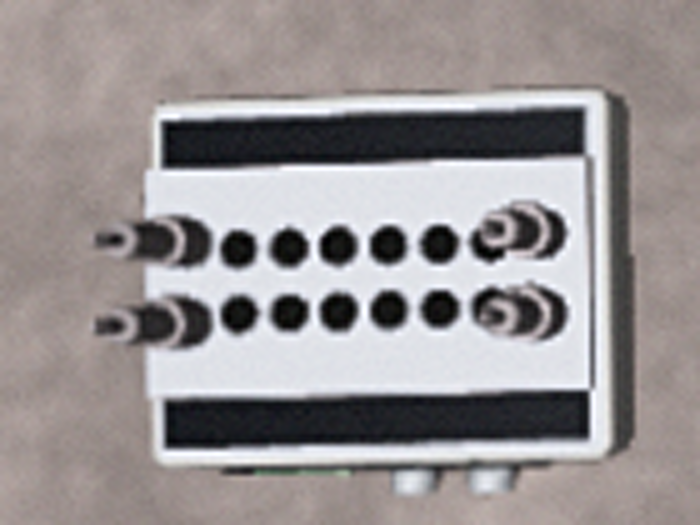

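View pics/b.png

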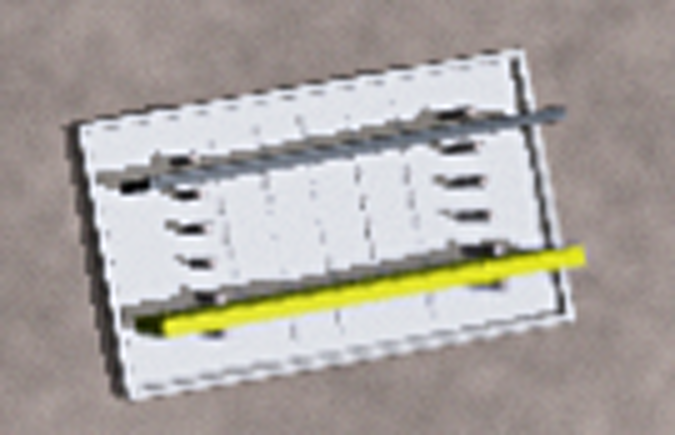

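```bash
python3 - <<'E'
from h import *
P=eyes.camera_params('top')
f=lambda a:np.array(a)/5+[110,225]
f=lambda a:(np.array(a)+.5)/5-.5+[110,225]
t=toplane(P,f([[98,240],[98,325],[484,232],[484,318]]),.182); print('tips',t)
q=toplane(P,f([[145,170],[590,157],[590,389],[147,398]]),.078); print('platform',q,q.mean(0))
h=toplane(P,f([[238,248],[440,244],[238,313],[440,308]]),.078); print('holes',h)
z=np.load('pics/top0.npz'); im,d=z['im'],z['d']
m=np.zeros(im.shape[:2],bool); m[260:300,140:230]=True
pp,_=pts_from_depth(P,d,m); print(np.percentile(pp[:,2],[5,50,95]))
# green edge vs depth: top band
hsv=cv2.cvtColor(im,cv2.COLOR_BGR2HSV)
m=(hsv[...,0]>20)&(hsv[...,0]<45)&(hsv[...,1]>120)&(hsv[...,2]>150);m[:235]=0;m[310:]=0;m[:,:400]=0;m[:,530:]=0
pp,uv=pts_from_depth(P,d,m); k=abs(pp[:,2]-.079)<.006
Q=toplane(P,uv[k],.08); print(k.sum(),cv2.minAreaRect((Q[:,:2]*1000).astype(np.float32)),cv2.fitLine((Q[:,:2]*1000).astype(np.float32),2,0,.01,.01).ravel())
f=lambda a:(np.array(a)+.5)/5-.5+[395,228]
print('tray',toplane(P,f([[80,125],[520,48],[575,318],[130,398]]),.023))
# scene-camera tips
E
python3 - <<'E'
import cv2
im=cv2.imread('pics/scene0.png')
cv2.imwrite('pics/c.png',cv2.resize(im[270:430,390:560],None,fx=4,fy=3.7,interpolation=cv2.INTER_CUBIC))
E
```

```text
tips [[0.52560464 0.3945011  0.182     ]
 [0.49109286 0.39419062 0.182     ]
 [0.52610816 0.23407054 0.182     ]
 [0.49166146 0.23418594 0.182     ]]
platform [[0.55943259 0.41766594 0.078     ]
 [0.56122923 0.21290494 0.078     ]
 [0.4581363  0.21360312 0.078     ]
 [0.45666435 0.41596927 0.078     ]] [0.50886562 0.31503582 0.078     ]
holes [[0.52343535 0.37391353 0.078     ]
 [0.52364781 0.28106413 0.078     ]
 [0.49425104 0.3737816  0.078     ]
 [0.49510327 0.28111941 0.078     ]]
[0.07451691 0.07832143 0.12411277]
268 ((482.30914306640625, -324.0392761230469), (8.284036636352539, 190.6825714111328), 8.122673034667969) [ 1.4026238e-01 -9.9011439e-01  4.8224585e+02 -3.2156763e+02]
tray [[ 0.56264407 -0.20514412  0.023     ]
 [ 0.59395405 -0.41634444  0.023     ]
 [ 0.46621244 -0.43603825  0.023     ]
 [ 0.43520283 -0.2238421   0.023     ]]
```

Request:
{"fn": "send_rows", "kwargs": {
  "deltas": [
    [1,0.889,0.962,0,0.228],
    [1,0.889,0.962,0,0.228],
    [1,0.889,0.962,0,0.228],
    [1,0.889,0.962,0,0.228],
    [1,0.889,0.962,0,0.228],
    [1,0.889,0.962,0,0.228],
    [1,0.889,0.962,0,0.228],
    [1,0.889,0.962,0,0.228],
    [1,0.889,0.962,0,0.228],
    [1,0.889,0.962,0,0.228],
    [1,0.889,0.962,0,0.228],
    [1,0.889,0.962,0,0.228],
    [1,0.889,0.962,0,0.228],
    [1,0.889,0.962,0,0.228]
  ]
}}

```text
time: 1.85
ee_pos: [0.5672, -0.004, 0.2306]
tool_rot: [[-0.002, -0.11, 0.994], [-0.0, 0.994, 0.11], [-1.0, -0.0, -0.002]]
ft_force: [-0.3, 0.4, -0.7]
width: 1.0
```

Run:
```python
from h import *
s=sensors.state(); print(s['time'],s['ee_pos'],s['tool_rot'])
P,im,d=snap('wrist','w1'); print(P)
```

```text
1.85 [ 0.56719041 -0.00399051  0.23060342] [[-2.32087687e-03 -1.09763876e-01  9.93954981e-01]
 [-3.81264817e-04  9.93957683e-01  1.09763284e-01]
 [-9.99997234e-01 -1.24212996e-04 -2.34870251e-03]]
{'fx': 425.79954075047567, 'fy': 425.79954075047567, 'cx': 309.93563356035315, 'cy': 239.050062744019, 'distortion': array([0.00104875, 0.        , 0.        , 0.        , 0.        ]), 'position': array([0.55838813, 0.07907847, 0.37382177]), 'rotation': array([[ 0.99397946,  0.10453306,  0.03282789],
       [ 0.10954026, -0.94152392, -0.31864345],
       [-0.00240053,  0.32032102, -0.94730601]])}
```

View pics/w1.png

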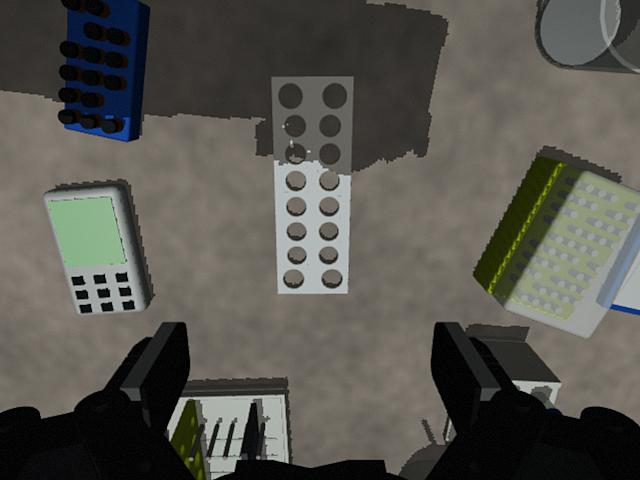

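```bash
cat >> h.py <<'E'
def plate_white(P,im,z,win):
    hsv=cv2.cvtColor(im,cv2.COLOR_BGR2HSV); g=im.min(2).astype(int)
    return hsv
def circ_centers(P,mask,z,rng):
    """hole blobs: contours cast to plane z, circle centre+diam (mm)"""
    out=[]
    c,_=cv2.findContours(mask.astype(np.uint8),cv2.RETR_CCOMP,cv2.CHAIN_APPROX_NONE)
    for k in c:
        if len(k)<12: continue
        Q=toplane(P,k.reshape(-1,2),z)[:,:2]*1000
        r=cv2.minAreaRect(Q.astype(np.float32)); a=cv2.contourArea(Q.astype(np.float32))
        dia=2*np.sqrt(a/np.pi)
        if rng[0]<dia<rng[1]: out.append((*Q.mean(0).round(1),round(dia,1)))
    return out
E
python3 - <<'E'
from h import *
z=np.load('pics/w1.npz'); im,d=z['im'],z['d']; P={k:z[k] for k in ('fx','fy','cx','cy','distortion','position','rotation')}
m=np.zeros(im.shape[:2],bool)
v=im.max(2).astype(int); sat=v-im.min(2)
win=np.zeros_like(m); win[70:300,262:362]=1
pp,uv=pts_from_depth(P,d,win); print(np.percentile(pp[:,2],[5,25,50,75,95]))
# plate mask: bright in light; in shadow grey >
m=win&(sat<18)&(v>85); m[158:,:]&=(v>190)[158:,:]
cv2.imwrite('pics/m.png',(m*255).astype(np.uint8))
c,_=cv2.findContours(m.astype(np.uint8),cv2.RETR_EXTERNAL,cv2.CHAIN_APPROX_NONE); c=max(c,key=cv2.contourArea)
Q=toplane(P,c.reshape(-1,2),.008)[:,:2]*1000
print(cv2.minAreaRect(Q.astype(np.float32)))
print(circ_centers(P,m,.008,(10,25)))
E
```

```text
[-0.00025557  0.00073268  0.00528578  0.00864972  0.00962894]
((556.507080078125, 60.657386779785156), (75.6501235961914, 63.703399658203125), 6.307827949523926)
[(np.float64(576.5), np.float64(57.0), np.float64(19.1)), (np.float64(547.7), np.float64(53.7), np.float64(19.2)), (np.float64(577.2), np.float64(80.8), np.float64(21.1)), (np.float64(541.5), np.float64(76.7), np.float64(21.1))]
```

View pics/m.png

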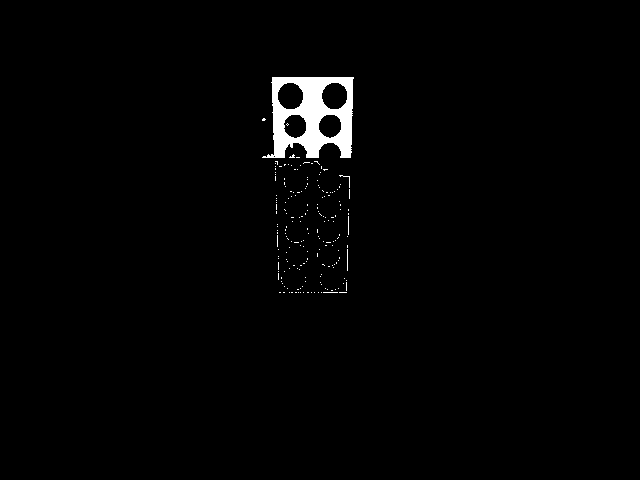

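Run:
```python
from h import *
z=np.load('pics/w1.npz'); im,d=z['im'],z['d']; P={k:z[k] for k in ('fx','fy','cx','cy','distortion','position','rotation')}
v=im.max(2).astype(int); sat=v-im.min(2)
print(im[220,312],im[165,312],im[100,312],im[278,293],im[100,240],im[250,240])
win=np.zeros(im.shape[:2],bool); win[70:300,262:362]=1
m=win&(v>160)
m[:158]=(win&(sat<18)&(v>85))[:158]
c,_=cv2.findContours(m.astype(np.uint8),cv2.RETR_EXTERNAL,cv2.CHAIN_APPROX_NONE); c=max(c,key=cv2.contourArea)
Q=toplane(P,c.reshape(-1,2),.008)[:,:2]*1000
print(cv2.minAreaRect(Q.astype(np.float32)))
for o in circ_centers(P,m,.008,(10,25)): print(*o)
```

```text
[185 186 178] [185 185 178] [89 97 98] [101 109 116] [46 50 53] [ 99 108 112]
((572.1148681640625, -35.59282684326172), (66.06327056884766, 124.36355590820312), 6.371939182281494)
595.3 -80.7 21.4
559.5 -84.7 21.4
589.4 -57.7 19.5
560.5 -60.8 19.6
586.7 -34.7 19.4
557.8 -38.1 19.4
584.1 -12.0 19.3
555.2 -15.2 19.3
552.9 7.4 19.3
576.5 57.0 19.1
547.7 53.7 19.2
577.2 80.8 21.1
541.5 76.7 21.1
```

Request:
{"fn": "send_rows", "kwargs": {
  "deltas": [
    [1,0.0024,0.004,-0.12,0],
    [1,0.0024,0.004,-0.24,0],
    [1,0.0024,0.004,-0.36,0],
    [1,0.0024,0.004,-0.42,0],
    [1,0.0024,0.004,-0.45,0],
    [1,0.0024,0.004,-0.469,0],
    [1,0.0024,0.004,-0.469,0],
    [1,0.0024,0.004,-0.469,0]
  ]
}}

```text
time: 2.9
ee_pos: [0.5697, -0.0021, -0.0023]
tool_rot: [[0.001, -0.11, 0.994], [-0.0, 0.994, 0.11], [-1.0, -0.0, 0.001]]
ft_force: [0.6, 0.7, 0.4]
width: 1.0
```

Request:
{"fn": "send_rows", "kwargs": {
  "deltas": [
    [-1,-0.002,0,-0.003,0],
    [-1,-0.002,0,-0.003,0],
    [-1,-0.002,0,-0.003,0],
    [-1,-0.002,0,-0.003,0],
    [-1,-0.002,0,-0.003,0]
  ]
}}

```text
time: 3.52
ee_pos: [0.5699, -0.002, -0.002]
tool_rot: [[0.004, -0.11, 0.994], [-0.0, 0.994, 0.11], [-1.0, -0.001, 0.004]]
ft_force: [-1.1, -0.0, 6.3]
width: 0.742
```

Run:
```python
from h import *
snap('wrist','w2')
```

```text
(no output)
```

View pics/w2.png

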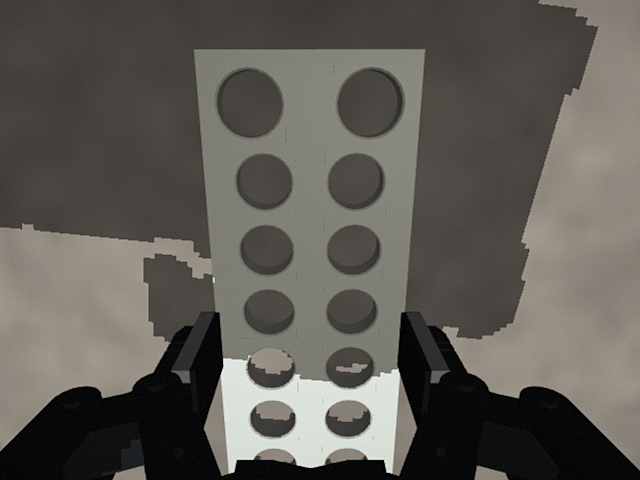

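Request:
{"fn": "send_rows", "kwargs": {
  "deltas": [
    [-1,-0.002,0,0.02,0],
    [-1,-0.002,0,0.06,0],
    [-1,-0.002,0,0.16,0],
    [-1,-0.002,0,0.28,0],
    [-1,-0.002,0,0.4,0],
    [-1,-0.06,0.1,0.5,-0.005],
    [-1,-0.12,0.2,0.6,-0.0164],
    [-1,-0.18,0.3,0.7,-0.0164],
    [-1,-0.24,0.4,0.72,-0.0164],
    [-1,-0.28,0.5,0.72,-0.0164],
    [-1,-0.32,0.6,0.72,-0.0164],
    [-1,-0.32,0.62,0.72,-0.0164],
    [-1,-0.32,0.624,0.724,-0.0164],
    [-1,-0.32,0.624,0.724,-0.0164]
  ]
}}

```text
time: 5.32
ee_pos: [0.4098, 0.3095, 0.3603]
tool_rot: [[0.004, -0.007, 1.0], [-0.001, 1.0, 0.007], [-1.0, -0.001, 0.004]]
ft_force: [0.3, -0.8, -1.5]
width: 0.742
```

Run:
```python
from h import *
s=sensors.state(); print(s['time'],s['ee_pos'],s['tool_rot'],s['width'])
P,im,d=snap('wrist','w3')
```

```text
5.325 [0.40982439 0.30951169 0.36034691] [[ 0.00394847 -0.00684471  0.99996878]
 [-0.0010807   0.99997596  0.00684902]
 [-0.99999162 -0.00110771  0.00394098]] 0.7417047201753252
```

View pics/w3.png

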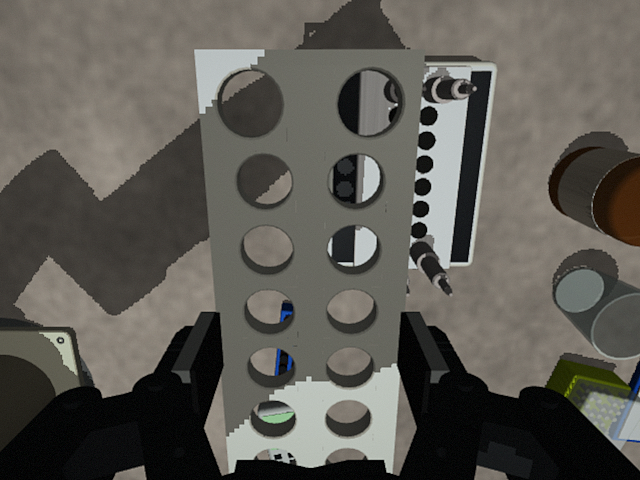

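Request:
{"fn": "send_rows", "kwargs": {
  "deltas": [
    [-1,-0.06,0,0,0.0],
    [-1,-0.1,0,0,0],
    [-1,-0.1,0,0,0],
    [-1,-0.1,0,0,0]
  ]
}}

```text
time: 5.88
ee_pos: [0.3609, 0.3084, 0.3605]
tool_rot: [[0.005, -0.004, 1.0], [-0.001, 1.0, 0.004], [-1.0, -0.001, 0.005]]
ft_force: [0.1, 0.6, -0.7]
width: 0.741
```

Run:
```python
from h import *
s=sensors.state(); print(s['time'],s['ee_pos'],s['tool_rot'],s['width'])
P,im,d=snap('wrist','w4')
cv2.imwrite('pics/w4c.png',cv2.resize(im[60:320,400:600],None,fx=3,fy=2.3,interpolation=cv2.INTER_CUBIC)[:600])
```

```text
5.875 [0.36088443 0.30841686 0.36048951] [[ 4.71941658e-03 -4.26826219e-03  9.99979754e-01]
 [-8.93923657e-04  9.99990473e-01  4.27252682e-03]
 [-9.99988464e-01 -9.14069393e-04  4.71555612e-03]] 0.7406660937186019
```

View pics/w4c.png

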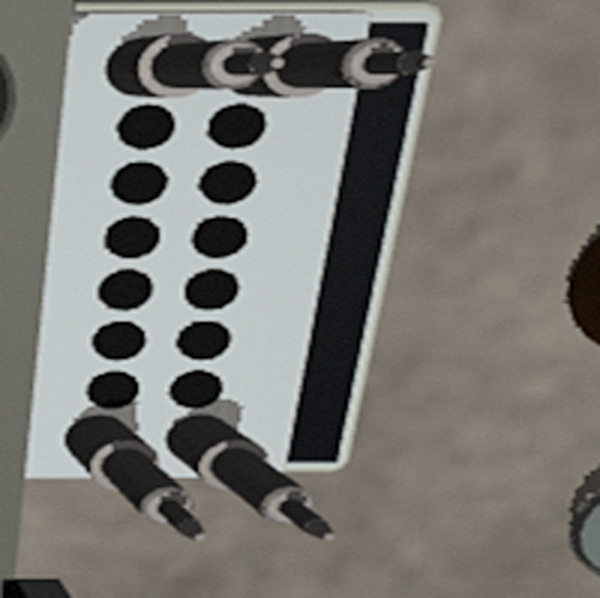

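```bash
cat > m4.py <<'E'
from h import *
import sys
z=np.load('pics/w4.npz'); im,d=z['im'],z['d']; P={k:z[k] for k in ('fx','fy','cx','cy','distortion','position','rotation')}
f=lambda a:(np.array(a,float)+.5)/[3,2.3]-.5+[400,60]
t=toplane(P,f([[278,62],[428,60],[199,538],[330,537]]),.182)*1000; print('tips',t.round(1),t.mean(0).round(1))
g=im.max(2); m=np.zeros(g.shape,np.uint8); m[100:236,428:500]=(g<70)[100:236,428:500]
c,_=cv2.findContours(m,cv2.RETR_EXTERNAL,cv2.CHAIN_APPROX_NONE)
H=[]
for k in c:
    if 40<cv2.contourArea(k)<300 and len(k)>20:
        mm=cv2.moments(k); H.append([mm['m10']/mm['m00'],mm['m01']/mm['m00']])
H=np.array(H); X=toplane(P,H,.078)[:,:2]*1000; print(len(H)); print(X.round(1),X.mean(0))
# held plate
top=.3605+.010
m=np.zeros(g.shape,np.uint8); 
for (cx,cy) in [(250,102),(370,102),(264,181),(356,181),(267,249),(354,249)]: print(cx,cy,(toplane(P,[[cx,cy]],top)[0]*1000).round(1), d[cy-45 if cy<110 else cy-35,cx])
w=np.zeros(g.shape,bool); w[20:330,185:430]=1
pp,uv=pts_from_depth(P,d,w); k=pp[:,2]>.3; print('plate z pct',np.percentile(pp[k][:,2],[5,25,50,75,95])); 
M=np.zeros(g.shape,np.uint8); M[uv[k][:,1],uv[k][:,0]]=1
for o in circ_centers(P,M,top,(10,25)): print(*o)
E
python3 m4.py
```

```text
tips [[491.2 398.  182. ]
 [526.8 398.7 182. ]
 [492.2 235.2 182. ]
 [528.7 235.7 182. ]] [509.7 316.9 182. ]
12
[[495.9 259.5]
 [524.8 259.8]
 [524.6 282.6]
 [495.5 282.3]
 [524.4 305.7]
 [495.3 305.4]
 [524.3 328.7]
 [495.2 328.4]
 [495.  351.4]
 [524.  351.8]
 [494.7 374.4]
 [523.9 374.8]] [509.80340089 317.06416923]
250 102 [342.6 389.9 370.5] 0.12221016
370 102 [378.3 390.1 370.5] 0.122996174
264 181 [346.  366.2 370.5] 0.13100559
356 181 [375.  366.3 370.5] 0.12994924
267 249 [346.3 343.4 370.5] 0.13753173
354 249 [375.3 343.5 370.5] 0.1382616
plate z pct [0.36763002 0.37049842 0.37098369 0.37144094 0.37216951]
374.6 322.2 14.7
346.5 321.9 14.7
374.5 344.6 15.5
346.3 344.4 15.5
374.3 367.0 16.2
346.2 366.8 16.2
377.3 389.6 18.4
342.9 389.4 18.4
```

Request:
{"fn": "send_rows", "kwargs": {
  "deltas": [
    [-1,0.1,0.0162,0,0.001],
    [-1,0.2,0.0162,0,0.001],
    [-1,0.27,0.0162,0,0.001],
    [-1,0.2984,0.0162,-0.04,0.001],
    [-1,0.2984,0.0162,-0.14,0.001],
    [-1,0.2984,0.0162,-0.24,0.001],
    [-1,0.2984,0.0162,-0.3,0.001],
    [-1,0.2984,0.0162,-0.33,0.001],
    [-1,0.2984,0.0162,-0.331,0.001],
    [-1,0.2984,0.0162,-0.331,0.001],
    [-1,0.2984,0.0162,-0.331,0.001]
  ]
}}

```text
time: 7.3
ee_pos: [0.5111, 0.3172, 0.1966]
tool_rot: [[0.007, -0.011, 1.0], [0.001, 1.0, 0.011], [-1.0, 0.001, 0.007]]
ft_force: [-0.1, 0.3, -0.9]
width: 0.746
```

Run:
```python
from h import *
s=sensors.state(); print(s['time'],s['ee_pos'],s['tool_rot'],s['width'])
P,im,d=snap('wrist','w5')
P,im,d=snap('scene','s5')
cv2.imwrite('pics/s5c.png',cv2.resize(im[250:430,380:580],None,fx=3.3,fy=3.3,interpolation=cv2.INTER_CUBIC))
```

```text
7.3 [0.51111268 0.31721515 0.19660508] [[ 7.26391570e-03 -1.05940489e-02  9.99917497e-01]
 [ 7.33090387e-04  9.99943666e-01  1.05890006e-02]
 [-9.99973349e-01  6.56112298e-04  7.27127289e-03]] 0.746167648367505
```

View pics/w5.png

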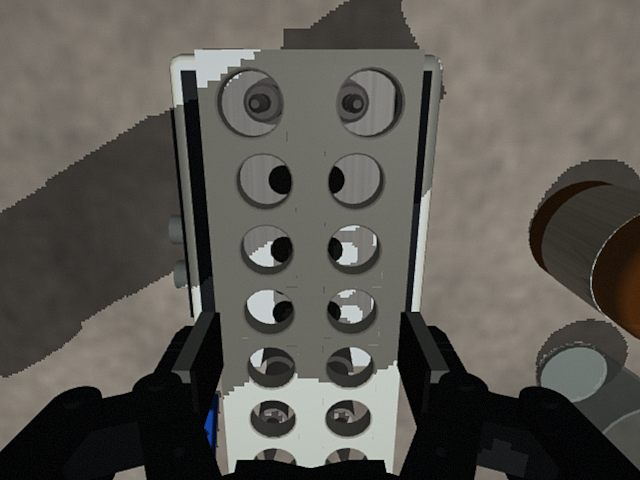

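View pics/s5c.png

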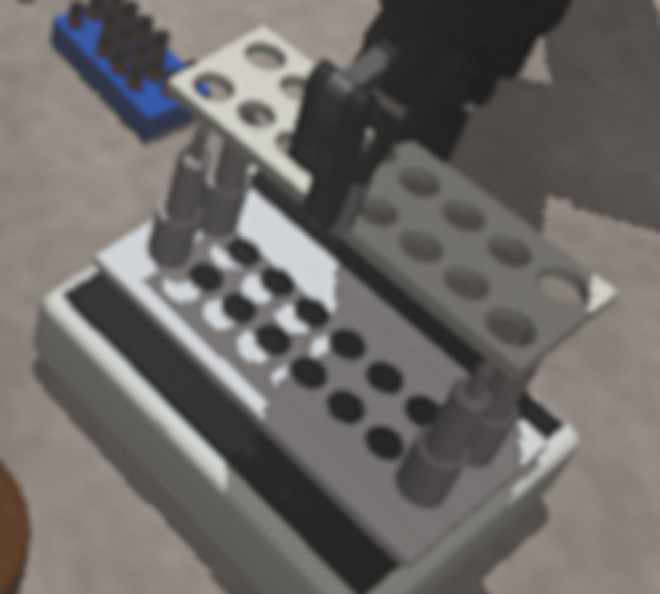

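Run:
```python
import cv2
im=cv2.imread('pics/w5.png'); cv2.imwrite('pics/w5c.png',cv2.resize(im[50:150,200:420],None,fx=3.6,fy=3.6,interpolation=cv2.INTER_CUBIC))
```

```text
(no output)
```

View pics/w5c.png

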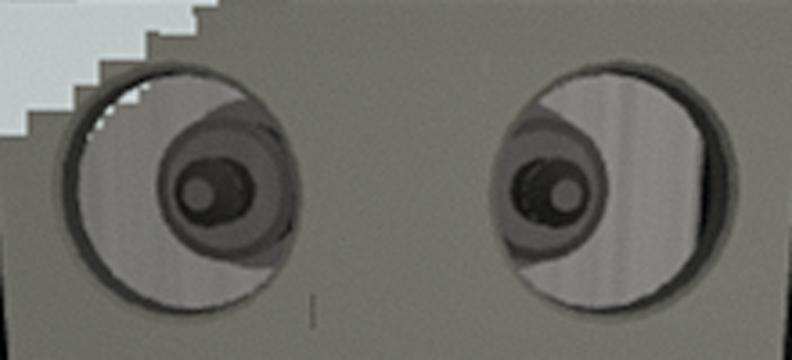

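Run:
```python
from h import *
z=np.load('pics/w5.npz'); P={k:z[k] for k in ('fx','fy','cx','cy','distortion','position','rotation')}
f=lambda a:(np.array(a,float)+.5)/3.6-.5+[200,50]
t=toplane(P,f([[197,193],[567,193]]),.182)*1000
h=toplane(P,f([[178,192],[614,192]]),.2071)*1000
print(t,t.mean(0));print(h,h.mean(0)); print(np.subtract(h,t))
```

```text
[[490.64366982 397.82649083 182.        ]
 [526.94462938 398.19842478 182.        ]] [508.7941496  398.01245781 182.        ]
[[492.01763796 398.33553497 207.1       ]
 [527.9900387  398.70404384 207.1       ]] [510.00383833 398.51978941 207.1       ]
[[ 1.37396814  0.50904415 25.1       ]
 [ 1.04540932  0.50561905 25.1       ]]
```

Request:
{"fn": "send_rows", "kwargs": {
  "deltas": [
    [-1,-0.0024,-0.001,-0.004,0],
    [-1,-0.0024,-0.001,-0.01,0],
    [-1,-0.0024,-0.001,-0.014,0],
    [-1,-0.0024,-0.001,-0.014,0]
  ]
}}

```text
time: 7.9
ee_pos: [0.5093, 0.3164, 0.1887]
tool_rot: [[0.006, -0.011, 1.0], [-0.0, 1.0, 0.011], [-1.0, -0.0, 0.006]]
ft_force: [-0.1, 0.1, -1.3]
width: 0.739
```

Run:
```python
from h import *
s=sensors.state(); print(s['time'],s['ee_pos'],s['tool_rot'],s['ft_force'])
P,im,d=snap('wrist','w6')
cv2.imwrite('pics/w6c.png',cv2.resize(im[50:150,200:420],None,fx=3.6,fy=3.6,interpolation=cv2.INTER_CUBIC))
```

```text
7.9 [0.50927753 0.31641369 0.18868063] [[ 5.69512225e-03 -1.06664635e-02  9.99926893e-01]
 [-2.19491443e-04  9.99943072e-01  1.06678862e-02]
 [-9.99983759e-01 -2.80230312e-04  5.69245684e-03]] [-0.07514897  0.05192493 -1.34883637]
```

View pics/w6c.png

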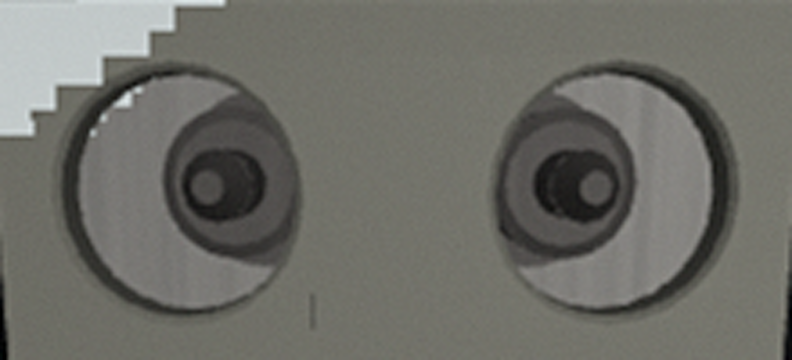

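Run:
```python
from h import *
z=np.load('pics/w6.npz'); P={k:z[k] for k in ('fx','fy','cx','cy','distortion','position','rotation')}
f=lambda a:(np.array(a,float)+.5)/3.6-.5+[200,50]
t=toplane(P,f([[207,187],[597,187]]),.182)*1000
h=toplane(P,f([[178,192],[614,192]]),.1992)*1000
print(t,t.mean(0));print(h,h.mean(0)); print(np.subtract(h,t))
```

```text
[[490.70871769 397.71080916 182.        ]
 [526.99694033 398.08773817 182.        ]] [508.85282901 397.89927367 182.        ]
[[490.2395859  397.55408105 199.2       ]
 [526.18657036 397.92696418 199.2       ]] [508.21307813 397.74052261 199.2       ]
[[-0.4691318  -0.15672811 17.2       ]
 [-0.81036997 -0.16077399 17.2       ]]
```

Request:
{"fn": "send_rows", "kwargs": {
  "deltas": [
    [-1,0.0012,0.0003,-0.01,0],
    [-1,0.0012,0.0003,-0.03,0],
    [-1,0.0012,0.0003,-0.05,0],
    [-1,0.0012,0.0003,-0.058,0],
    [-1,0.0012,0.0003,-0.066,0],
    [-1,0.0012,0.0003,-0.076,0],
    [-1,0.0012,0.0003,-0.076,0]
  ]
}}

```text
time: 8.82
ee_pos: [0.5098, 0.3165, 0.1504]
tool_rot: [[0.005, -0.011, 1.0], [-0.0, 1.0, 0.011], [-1.0, -0.0, 0.005]]
ft_force: [-0.0, -0.4, -1.1]
width: 0.741
```

Run:
```python
from h import *
s=sensors.state(); print(s['time'],s['ee_pos'],s['ft_force'],s['torque'])
P,im,d=snap('wrist','w7')
cv2.imwrite('pics/w7c.png',cv2.resize(im[50:150,200:420],None,fx=3.6,fy=3.6,interpolation=cv2.INTER_CUBIC))
```

```text
8.825 [0.50977607 0.31651    0.15044353] [-0.02782487 -0.44480121 -1.10026282] [-0.01301256 -0.00695618  0.00099787]
```

View pics/w7c.png

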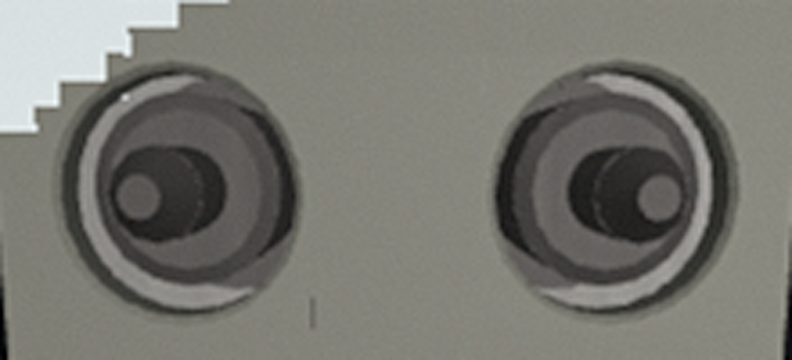

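Request:
{"fn": "send_rows", "kwargs": {
  "deltas": [
    [-1,0.0003,0,-0.02,0],
    [-1,0.0003,0,-0.04,0],
    [-1,0.0003,0,-0.06,0],
    [-1,0.0003,0,-0.072,0],
    [-1,0.0003,0,-0.076,0],
    [-1,0.0003,0,-0.079,0],
    [-1,0.0003,0,-0.081,0],
    [-1,0.0003,0,-0.082,0]
  ]
}}

```text
time: 9.88
ee_pos: [0.5103, 0.3167, 0.1102]
tool_rot: [[0.006, -0.011, 1.0], [0.0, 1.0, 0.011], [-1.0, 0.0, 0.006]]
ft_force: [0.4, -0.2, 1.9]
width: 0.739
```

Request:
{"fn": "send_rows", "kwargs": {
  "deltas": [
    [-1,0,0,-0.002,0],
    [-1,0,0,-0.003,0],
    [-1,0,0,-0.003,0]
  ]
}}

```text
time: 10.25
ee_pos: [0.5103, 0.3167, 0.1101]
tool_rot: [[0.007, -0.011, 1.0], [0.001, 1.0, 0.011], [-1.0, 0.001, 0.007]]
ft_force: [-1.4, -2.2, 6.3]
width: 0.742
```

Request:
{"fn": "send_rows", "kwargs": {
  "deltas": [
    [0.7,0,0,0,0],
    [1,0,0,0,0],
    [1,0,0,0,0],
    [1,0,0,0,0],
    [1,0,0,0.02,0],
    [1,0,0,0.08,0],
    [1,0,0,0.2,0],
    [1,0,0,0.32,0],
    [1,0,0,0.4,0],
    [1,0,0,0.4,0]
  ]
}}

```text
time: 11.5
ee_pos: [0.5119, 0.3177, 0.3156]
tool_rot: [[0.016, -0.011, 1.0], [0.006, 1.0, 0.011], [-1.0, 0.006, 0.016]]
ft_force: [0.4, -0.6, -1.3]
width: 1.002
```

Run:
```python
from h import *
s=sensors.state(); print(s['time'],s['ee_pos'],s['ft_force'],s['width'])
P,im,d=snap('wrist','w8')
w=np.zeros(d.shape,bool); w[60:330,180:440]=1
pp,uv=pts_from_depth(P,d,w); k=abs(pp[:,2]-.12)<.012; 
A=np.c_[pp[k][:,:2]-[.51,.317],np.ones(k.sum())]; c=np.linalg.lstsq(A,pp[k][:,2],rcond=None)[0]; print('plane',c,k.sum())
P,im,d=snap('scene','s8')
cv2.imwrite('pics/s8c.png',cv2.resize(im[250:450,380:580],None,fx=3,fy=3,interpolation=cv2.INTER_CUBIC))
```

```text
11.5 [0.51186499 0.31770636 0.31562263] [ 0.37195567 -0.55531206 -1.25704999] 1.0015019696158318
plane [-0.00045182 -0.0007369   0.12041944] 13574
```

View pics/s8c.png

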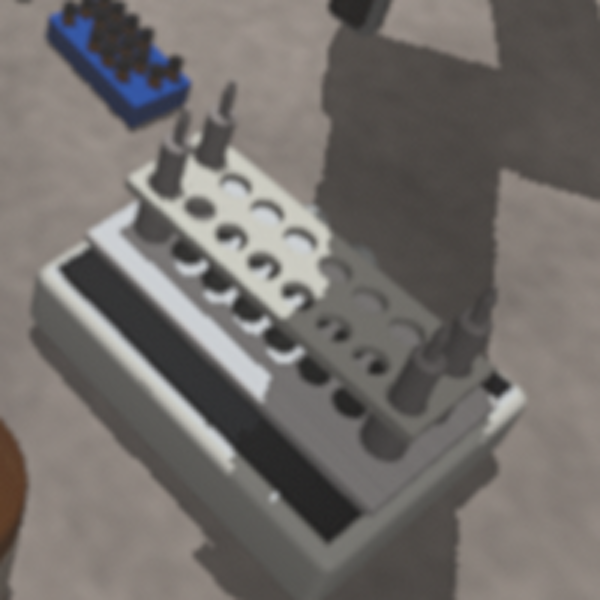

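View pics/w8.png

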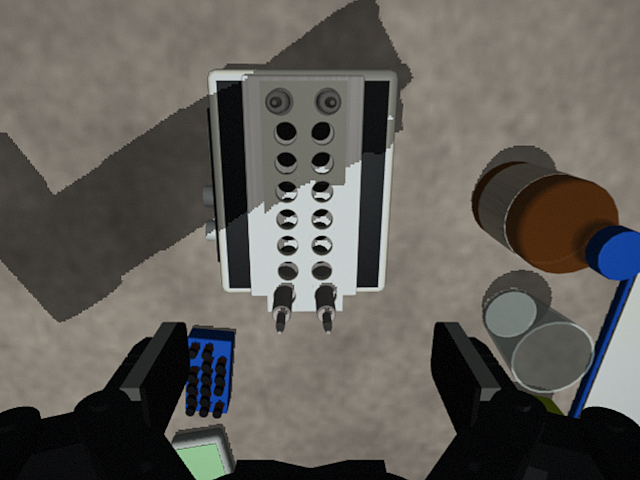

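Request:
{"fn": "send_rows", "kwargs": {
  "deltas": [
    [1,-0.03,-0.12,0,0.01],
    [1,-0.03,-0.24,0,0.0208],
    [1,-0.03,-0.36,0,0.0208],
    [1,-0.03,-0.48,0,0.0208],
    [1,-0.059,-0.6,-0.05,0.0208],
    [1,-0.059,-0.72,-0.1,0.0208],
    [0,-0.059,-0.84,-0.15,0.0208],
    [-0.18,-0.059,-0.95,-0.15,0.0208],
    [-0.18,-0.059,-0.98,-0.15,0.0208],
    [-0.18,-0.059,-0.98,-0.15,0.0208]
  ]
}}

```text
time: 12.85
ee_pos: [0.4801, -0.1735, 0.2344]
tool_rot: [[0.006, -0.139, 0.99], [0.004, 0.99, 0.139], [-1.0, 0.003, 0.006]]
ft_force: [-0.4, 0.6, -0.1]
width: 0.409
```

Run:
```python
from h import *
s=sensors.state(); print(s['time'],s['ee_pos'],s['tool_rot'],s['width'])
P,im,d=snap('wrist','w9')
```

```text
12.85 [ 0.48006702 -0.17354837  0.23442251] [[ 0.00561642 -0.13871492  0.99031643]
 [ 0.00402993  0.99032715  0.13869356]
 [-0.99997611  0.00321194  0.00612111]] 0.40946157556294405
```

View pics/w9.png

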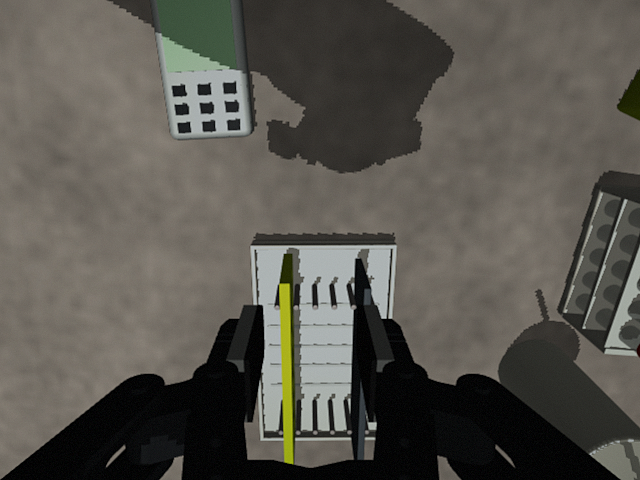

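Run:
```python
from h import *
z=np.load('pics/w9.npz'); im,d=z['im'],z['d']; P={k:z[k] for k in ('fx','fy','cx','cy','distortion','position','rotation')}
hsv=cv2.cvtColor(im,cv2.COLOR_BGR2HSV)
m=(hsv[...,0]>20)&(hsv[...,0]<45)&(hsv[...,1]>120)&(hsv[...,2]>150); m[:240]=0; m[:,:250]=0; m[:,340:]=0
pp,uv=pts_from_depth(P,d,m); print(len(pp),np.percentile(pp[:,2],[5,50,95]))
k=abs(pp[:,2]-.08)<.004; Q=(toplane(P,uv[k],.08)[:,:2]*1000).astype(np.float32)
print(k.sum(),cv2.minAreaRect(Q),cv2.fitLine(Q,2,0,.01,.01).ravel(), Q[Q[:,1].argmax()])
# cover
m=(hsv[...,2]<90)
w=np.zeros_like(m); w[240:470,340:385]=1
pp,uv=pts_from_depth(P,d,w); k=(abs(pp[:,2]-.079)<.003); print(k.sum())
if k.sum()>20: print(cv2.fitLine((pp[k][:,:2]*1000).astype(np.float32),2,0,.01,.01).ravel())
```

```text
1598 [0.07948471 0.080551   0.08161447]
1598 ((480.9764404296875, -315.0458984375), (7.416421413421631, 175.05271911621094), 8.119297981262207) [ 1.4135349e-01 -9.8995918e-01  4.7998657e+02 -3.0801947e+02] [ 471.7254  -227.98776]
651
[ 1.4053690e-01 -9.9007547e-01  5.4579846e+02 -3.2296295e+02]
```

Request:
{"fn": "send_rows", "kwargs": {
  "deltas": [
    [-0.18,0.004,-0.12,0,0.0004],
    [-0.18,0.004,-0.22,0,0.0004],
    [-0.18,0.004,-0.2994,-0.04,0.0004],
    [-0.18,0.004,-0.2994,-0.1,0.0004],
    [-0.18,0.004,-0.2994,-0.2,0.0004],
    [-0.18,0.004,-0.2994,-0.24,0.0004],
    [-0.18,0.004,-0.2994,-0.26,0.0004],
    [-0.18,0.004,-0.2994,-0.26,0.0004]
  ]
}}

```text
time: 13.9
ee_pos: [0.4829, -0.3209, 0.1048]
tool_rot: [[0.006, -0.145, 0.989], [0.004, 0.989, 0.145], [-1.0, 0.004, 0.007]]
ft_force: [0.1, 0.4, 0.8]
width: 0.413
```

Run:
```python
from h import *
s=sensors.state(); print(s['time'],s['ee_pos'],s['tool_rot'],s['width'])
P,im,d=snap('wrist','w10')
hsv=cv2.cvtColor(im,cv2.COLOR_BGR2HSV)
m=(hsv[...,0]>20)&(hsv[...,0]<45)&(hsv[...,1]>120)&(hsv[...,2]>60); m[:,:250]=0; m[:,370:]=0
pp,uv=pts_from_depth(P,d,m); print(len(pp),np.percentile(pp[:,2],[5,50,95]))
k=abs(pp[:,2]-.08)<.004; Q=(toplane(P,uv[k],.08)[:,:2]*1000).astype(np.float32)
print(k.sum(),cv2.minAreaRect(Q),cv2.fitLine(Q,2,0,.01,.01).ravel(), Q[Q[:,1].argmax()])
```

```text
13.9 [ 0.48290214 -0.32086588  0.10484623] [[ 0.00591247 -0.14513658  0.98939396]
 [ 0.00448631  0.98940515  0.14511141]
 [-0.99997246  0.00358076  0.00650096]] 0.41327562880447655
7499 [0.07940519 0.08061028 0.08163361]
7260 ((481.8245544433594, -321.76397705078125), (7.9342145919799805, 188.93971252441406), 8.115535736083984) [ 1.4099413e-01 -9.9001044e-01  4.7980289e+02 -3.0691995e+02] [ 472.1065  -227.72424]
```

View pics/w10.png

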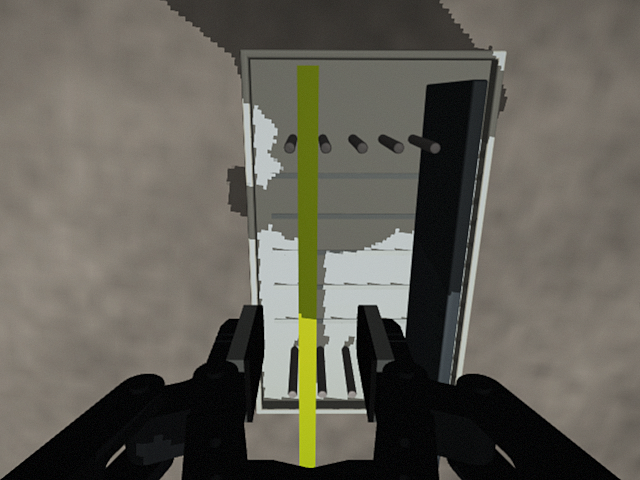

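Request:
{"fn": "send_rows", "kwargs": {
  "deltas": [
    [-0.18,-0.0018,-0.0048,-0.06,-0.0006],
    [-0.18,-0.0018,-0.0048,-0.12,-0.0006],
    [-0.18,-0.0018,-0.0048,-0.15,-0.0006],
    [-0.18,-0.0018,-0.0048,-0.16,-0.0006],
    [-0.18,-0.0018,-0.0048,-0.16,-0.0006],
    [-1,-0.0018,-0.0048,-0.16,-0.0006],
    [-1,-0.0018,-0.0048,-0.16,-0.0006],
    [-1,-0.0018,-0.0048,-0.16,-0.0006],
    [-1,-0.0018,-0.0048,-0.16,-0.0006],
    [-1,-0.0018,-0.0048,-0.16,-0.0006]
  ]
}}

```text
time: 15.2
ee_pos: [0.4832, -0.3245, 0.0269]
tool_rot: [[0.009, -0.141, 0.99], [0.002, 0.99, 0.141], [-1.0, 0.001, 0.01]]
ft_force: [-0.5, 0.2, 6.1]
width: 0.087
```

Request:
{"fn": "send_rows", "kwargs": {
  "deltas": [
    [-1,0,0,0.03,0],
    [-1,0,0,0.1,0],
    [-1,0,0,0.2,0],
    [-1,0,0,0.28,0],
    [-1,0.03,0.1,0.28,-0.01],
    [-1,0.06,0.22,0.28,-0.0208],
    [-1,0.09,0.34,0.28,-0.0208],
    [-1,0.124,0.46,0.28,-0.0208],
    [-1,0.124,0.58,0.28,-0.0208],
    [-1,0.124,0.649,0.22,-0.0208],
    [-1,0.124,0.649,0.12,-0.0208],
    [-1,0.124,0.649,0.04,-0.0208],
    [-1,0.124,0.649,-0.01,-0.0208],
    [-1,0.124,0.649,-0.018,-0.0208],
    [-1,0.124,0.649,-0.018,-0.0208]
  ]
}}

```text
time: 17.08
ee_pos: [0.5457, -0.0001, 0.0187]
tool_rot: [[0.01, -0.011, 1.0], [0.001, 1.0, 0.011], [-1.0, 0.001, 0.01]]
ft_force: [0.7, 0.5, -0.9]
width: 0.088
```

Run:
```python
from h import *
s=sensors.state(); print(s['time'],s['ee_pos'],s['tool_rot'],s['width'],s['ft_force'])
P,im,d=snap('wrist','w11')
P,im,d=snap('scene','s11')
cv2.imwrite('pics/s11c.png',cv2.resize(im[150:350,240:460],None,fx=3,fy=3,interpolation=cv2.INTER_CUBIC))
```

```text
17.075 [ 5.45739905e-01 -6.12459064e-05  1.87124894e-02] [[ 1.02737402e-02 -1.06070418e-02  9.99890965e-01]
 [ 8.35140271e-04  9.99943480e-01  1.05990179e-02]
 [-9.99946875e-01  7.26157655e-04  1.02820178e-02]] 0.08823067159330024 [ 0.68767698  0.48308723 -0.9108331 ]
```

View pics/w11.png

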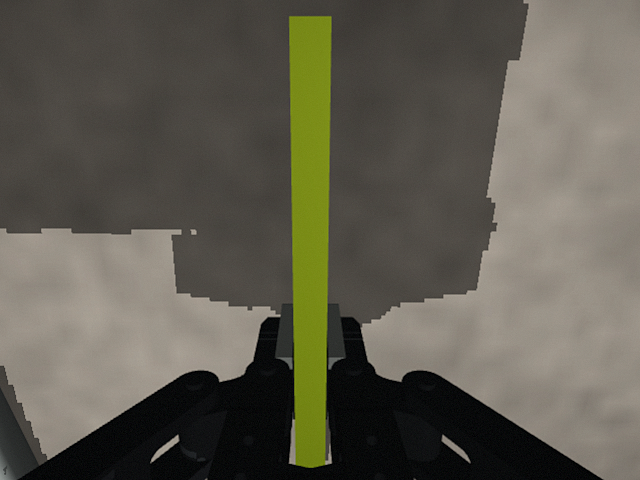

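View pics/s11c.png

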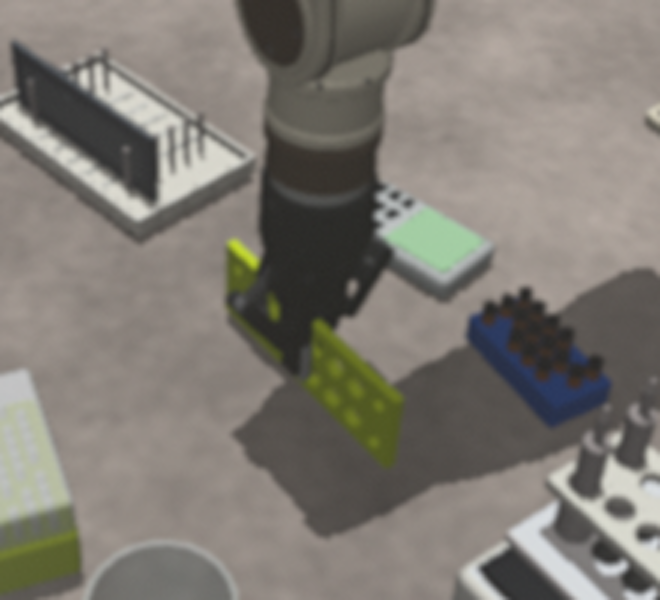

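Request:
{"fn": "send_rows", "kwargs": {
  "deltas": [
    [-1,0,0,-0.006,0],
    [-1,0,0,-0.01,0],
    [-1,0,0,-0.012,0],
    [-1,0,0,-0.013,0],
    [-1,0,0,-0.013,0]
  ]
}}

```text
time: 17.8
ee_pos: [0.5465, -0.0001, 0.013]
tool_rot: [[0.012, -0.011, 1.0], [0.001, 1.0, 0.011], [-1.0, 0.001, 0.012]]
ft_force: [0.3, 0.7, -1.3]
width: 0.085
```

Request:
{"fn": "send_rows", "kwargs": {
  "deltas": [
    [-1,0,0,-0.002,0],
    [-1,0,0,-0.004,0],
    [-1,0,0,-0.005,0],
    [-1,0,0,-0.005,0]
  ]
}}

```text
time: 18.3
ee_pos: [0.5467, -0.0001, 0.0129]
tool_rot: [[0.013, -0.011, 1.0], [0.001, 1.0, 0.011], [-1.0, 0.001, 0.013]]
ft_force: [-6.3, -1.0, 15.3]
width: 0.086
```

Request:
{"fn": "send_rows", "kwargs": {
  "deltas": [
    [-1,0,0,0.001,0],
    [-0.75,0,0,0.001,0],
    [-0.6,0,0,0.001,0],
    [-0.4,0,0,0.001,0],
    [-0.25,0,0,0.001,0],
    [-0.25,0,0,0.001,0],
    [-0.25,0,0,0.001,0]
  ]
}}

```text
time: 19.18
ee_pos: [0.5467, -0.0001, 0.0134]
tool_rot: [[0.013, -0.01, 1.0], [0.001, 1.0, 0.01], [-1.0, 0.001, 0.013]]
ft_force: [0.5, 0.1, -0.2]
width: 0.379
```

Run:
```python
from h import *
s=sensors.state(); print(s['time'],s['ee_pos'],s['width'],s['ft_force'])
P,im,d=snap('wrist','w12')
```

```text
19.175 [ 5.46678067e-01 -1.17227606e-04  1.33524287e-02] 0.37879430961758015 [ 0.46316603  0.14198711 -0.21850885]
```

View pics/w12.png

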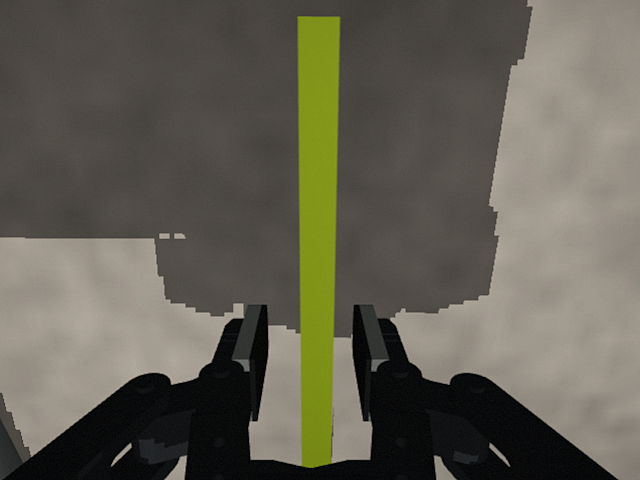

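Request:
{"fn": "send_rows", "kwargs": {
  "deltas": [
    [-0.25,0,0,0.03,0],
    [-0.25,0,0,0.066,0],
    [-0.25,0,0,0.066,0],
    [-0.25,0.01,0,0.066,0],
    [-0.25,0.02,0,0.066,0],
    [-0.25,0.026,0,0.066,0],
    [-0.25,0.03,0,0.066,0],
    [-0.25,0.033,0,0.066,0],
    [-0.25,0.036,0,0.066,0],
    [-0.25,0.036,0,0.066,0],
    [-0.25,0.036,0,0.066,0]
  ]
}}

```text
time: 20.6
ee_pos: [0.5646, -0.0001, 0.0464]
tool_rot: [[0.013, -0.011, 1.0], [0.001, 1.0, 0.011], [-1.0, 0.001, 0.013]]
ft_force: [0.7, 0.6, -0.1]
width: 0.377
```

Run:
```python
from h import *
s=sensors.state(); print(s['time'],s['ee_pos'],s['width'],s['ft_force'])
P,im,d=snap('wrist','w13')
```

```text
20.6 [ 5.64639782e-01 -7.62252214e-05  4.63951687e-02] 0.3770349149662257 [ 0.7183223   0.61370291 -0.08154497]
```

View pics/w13.png

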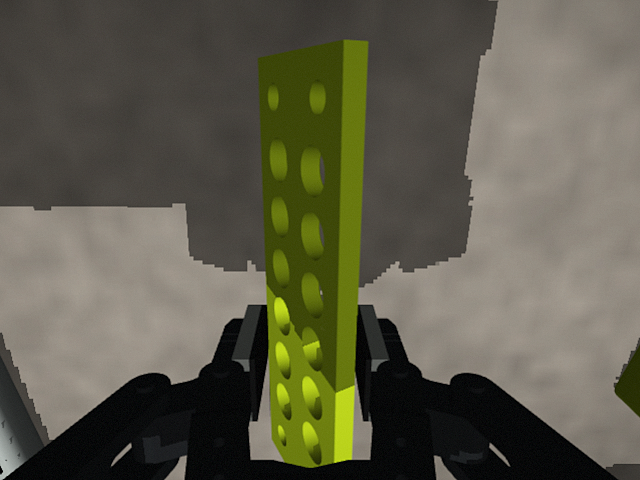

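Run:
```python
from h import *
z=np.load('pics/w13.npz'); im,d=z['im'],z['d']; P={k:z[k] for k in ('fx','fy','cx','cy','distortion','position','rotation')}
print(toplane(P,[[259,60],[266,200],[268,260]],.0035).round(4))
o,r=rays(P,[[262,150],[300,150],[343,150],[362,150]]); 
for (u,v),rr in zip([(264,150),(300,130),(340,150),(355,150)],r):
    o,rr=rays(P,[[u,v]]); print(u,v,(o+rr[0]*d[v,u]).round(4))
```

```text
[[0.5436 0.0967 0.0035]
 [0.5451 0.0389 0.0035]
 [0.5454 0.0101 0.0035]]
264 150 [0.545  0.0613 0.007 ]
300 130 [0.5605 0.072  0.0387]
340 150 [0.5724 0.0684 0.064 ]
355 150 [0.5771 0.0681 0.0611]
```

Request:
{"fn": "send_rows", "kwargs": {
  "deltas": [
    [-0.15,-0.004,0,0,0],
    [-0.05,-0.008,0,0,0],
    [0.035,-0.012,0,0,0],
    [0.035,-0.012,0,0,0],
    [0.035,-0.012,0,0,0],
    [0.035,-0.012,0,-0.02,0],
    [0.035,-0.012,0,-0.04,0],
    [0.035,-0.012,0,-0.06,0],
    [0.035,-0.012,0,-0.074,0],
    [0.035,-0.012,0,-0.074,0]
  ]
}}

```text
time: 21.9
ee_pos: [0.5578, -0.0001, 0.0084]
tool_rot: [[0.012, -0.011, 1.0], [0.001, 1.0, 0.01], [-1.0, 0.001, 0.012]]
ft_force: [0.9, 0.7, 0.3]
width: 0.518
```

Run:
```python
from h import *
s=sensors.state(); print(s['time'],s['ee_pos'],s['width'],s['ft_force'])
P,im,d=snap('wrist','w14')
```

```text
21.9 [ 5.57844688e-01 -9.16317070e-05  8.37111664e-03] 0.5182249841476133 [0.93734211 0.67140891 0.27276835]
```

View pics/w14.png

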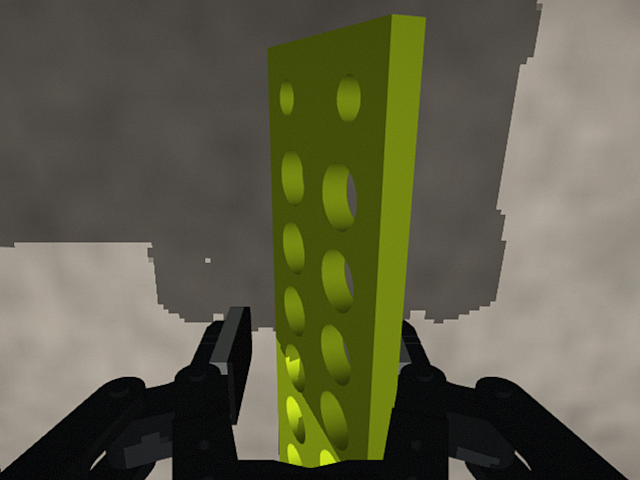

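Request:
{"fn": "send_rows", "kwargs": {
  "deltas": [
    [0.1,0.003,0,-0.002,0],
    [0.16,0.006,0,-0.004,0],
    [0.23,0.01,0,-0.006,0],
    [0.29,0.013,0,-0.008,0],
    [0.35,0.016,0,-0.01,0],
    [0.41,0.02,0,-0.012,0],
    [0.48,0.024,0,-0.014,0],
    [0.54,0.028,0,-0.016,0],
    [0.6,0.032,0,-0.018,0],
    [0.67,0.036,0,-0.02,0],
    [0.73,0.039,0,-0.021,0],
    [0.8,0.042,0,-0.022,0],
    [0.86,0.045,0,-0.023,0],
    [0.92,0.049,0,-0.024,0],
    [1,0.053,0,-0.025,0],
    [1,0.055,0,-0.025,0],
    [1,0.055,0,-0.025,0]
  ]
}}

```text
time: 24.08
ee_pos: [0.5859, -0.0001, -0.0036]
tool_rot: [[0.013, -0.011, 1.0], [0.001, 1.0, 0.011], [-1.0, 0.001, 0.013]]
ft_force: [0.6, 0.1, 0.6]
width: 1.001
```

Run:
```python
from h import *
s=sensors.state(); print(s['time'],s['ee_pos'],s['width'],s['ft_force'])
P,im,d=snap('wrist','w15')
```

```text
24.075 [ 5.85902054e-01 -8.03066232e-05 -3.57528616e-03] 1.0008261328446566 [0.61631203 0.142071   0.55550325]
```

View pics/w15.png

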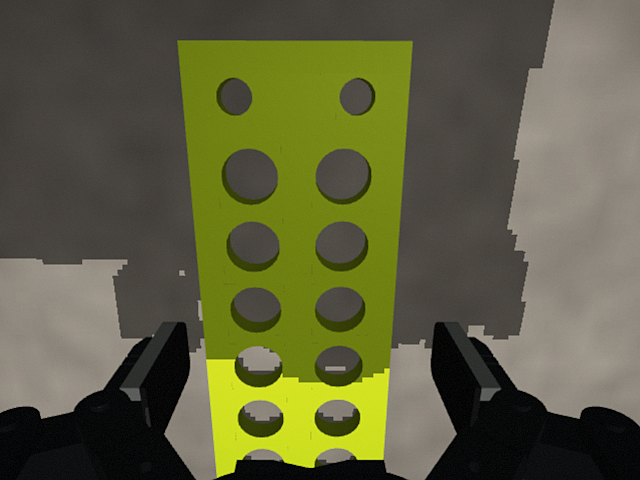

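```bash
cat > green.py <<'E'
from h import *
import sys
def run(name,zt,pairs):
    z=np.load(f'pics/{name}.npz'); im,d=z['im'],z['d']; P={k:z[k] for k in ('fx','fy','cx','cy','distortion','position','rotation')}
    hsv=cv2.cvtColor(im,cv2.COLOR_BGR2HSV)
    g=((hsv[...,0]>20)&(hsv[...,0]<45)&(hsv[...,1]>110)).astype(np.uint8); w=np.zeros_like(g); w[20:320,150:450]=1; g&=w
    pp,uv=pts_from_depth(P,d,g.astype(bool)); print('z',np.percentile(pp[:,2],[10,50,90]).round(4))
    # holes rim: brightness distinguishes top face from hole walls
    V=hsv[...,2].astype(int); 
    return P,im,hsv,g
P,im,hsv,g=run('w15',.008,None)
print(hsv[60,300],hsv[110,228],hsv[60,240])
cv2.imwrite('pics/w15c.png',cv2.resize(im[30:210,170:420],None,fx=3.2,fy=3.2,interpolation=cv2.INTER_CUBIC))
E
python3 green.py
```

```text
z [0.0076 0.0086 0.0094]
[ 34 215 134] [28 63 65] [ 35 216 131]
```

View pics/w15c.png

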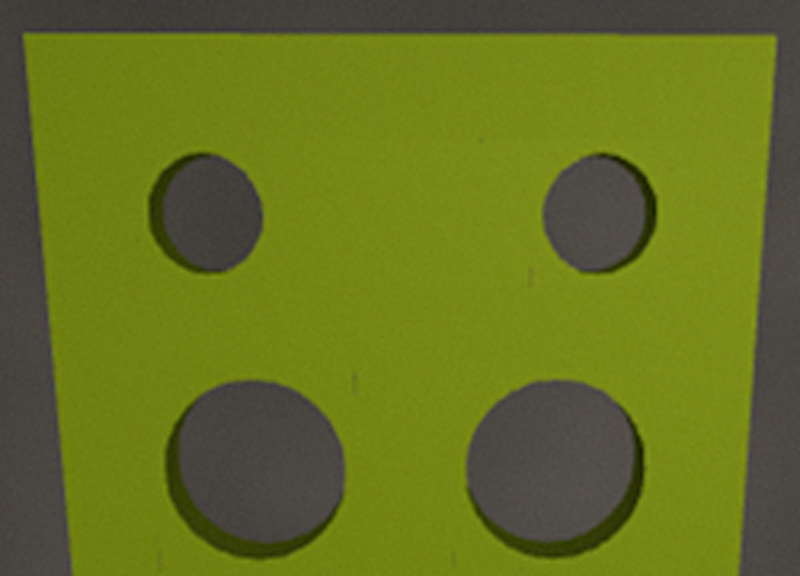

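Run:
```python
from h import *
z=np.load('pics/w15.npz'); P={k:z[k] for k in ('fx','fy','cx','cy','distortion','position','rotation')}
f=lambda a:(np.array(a,float)+.5)/3.2-.5+[170,30]
X=toplane(P,f([[206,212],[600,212],[255.5,468],[555,468],[23,33],[777,37]]),.008)*1000
print(X.round(1)); a=(X[1]-X[0])[:2]; th=np.arctan2(a[1],a[0]); print(np.degrees(th))
for p,o in((X[:2],81),(X[2:4],57.5),(X[4:],96)): 
    m=p.mean(0)[:2]; print(m-o*np.array([-np.sin(th),np.cos(th)]))
```

```text
[[562.6  83.    8. ]
 [598.6  83.3   8. ]
 [566.3  59.5   8. ]
 [595.3  59.7   8. ]
 [547.2  97.7   8. ]
 [613.6  98.1   8. ]]
0.589823891807512
[581.44790987   2.15319135]
[581.40199628   2.09299046]
[581.43378739   1.92645198]
```

Request:
{"fn": "send_rows", "kwargs": {
  "deltas": [
    [1,-0.009,0.0044,0.003,0],
    [1,-0.009,0.0044,0.003,0],
    [1,-0.009,0.0044,0.003,0],
    [-1,-0.009,0.0044,0.003,0],
    [-1,-0.009,0.0044,0.003,0],
    [-1,-0.009,0.0044,0.003,0],
    [-1,-0.009,0.0044,0.003,0],
    [-1,-0.009,0.0044,0.003,0]
  ]
}}

```text
time: 25.12
ee_pos: [0.5817, 0.0021, -0.0012]
tool_rot: [[0.013, -0.01, 1.0], [0.001, 1.0, 0.01], [-1.0, 0.001, 0.013]]
ft_force: [-1.6, -0.6, 4.5]
width: 0.741
```

Request:
{"fn": "send_rows", "kwargs": {
  "deltas": [
    [-1,0,0,0.02,0],
    [-1,0,0,0.06,0],
    [-1,0,0,0.16,0],
    [-1,0,0,0.28,0],
    [-1,0,0,0.4,0],
    [-1,0,0.06,0.5,0],
    [-1,-0.04,0.16,0.52,0],
    [-1,-0.08,0.28,0.52,0],
    [-1,-0.12,0.4,0.52,0],
    [-1,-0.1434,0.52,0.52,0],
    [-1,-0.1434,0.6,0.52,0],
    [-1,-0.1434,0.6296,0.5,0],
    [-1,-0.1434,0.6296,0.45,0],
    [-1,-0.1434,0.6296,0.41,0],
    [-1,-0.1434,0.6296,0.4,0],
    [-1,-0.1434,0.6296,0.4,0],
    [-1,-0.1434,0.6296,0.4,0]
  ]
}}

```text
time: 27.25
ee_pos: [0.5106, 0.3168, 0.2]
tool_rot: [[0.015, -0.01, 1.0], [0.002, 1.0, 0.01], [-1.0, 0.002, 0.015]]
ft_force: [-0.1, 0.1, -0.3]
width: 0.737
```

Run:
```python
from h import *
s=sensors.state(); print(s['time'],s['ee_pos'],s['tool_rot'],s['ft_force'],s['width'])
P,im,d=snap('wrist','w16')
w=np.zeros(d.shape,bool); w[30:300,200:420]=1
pp,uv=pts_from_depth(P,d,w); k=abs(pp[:,2]-s['ee_pos'][2]-.0105)<.006; A=np.c_[pp[k][:,:2]-s['ee_pos'][:2],np.ones(k.sum())]; print(np.linalg.lstsq(A,pp[k][:,2],rcond=None)[0])
cv2.imwrite('pics/w16c.png',cv2.resize(im[50:150,200:420],None,fx=3.6,fy=3.6,interpolation=cv2.INTER_CUBIC))
```

```text
27.25 [0.51064199 0.31680089 0.19996712] [[ 0.01503034 -0.00978742  0.99983913]
 [ 0.00184139  0.99995067  0.00976083]
 [-0.99988534  0.00169438  0.01504762]] [-0.10522678  0.12775749 -0.33544476] 0.7372099217761414
[0.00168322 0.00496341 0.20936928]
```

View pics/w16.png

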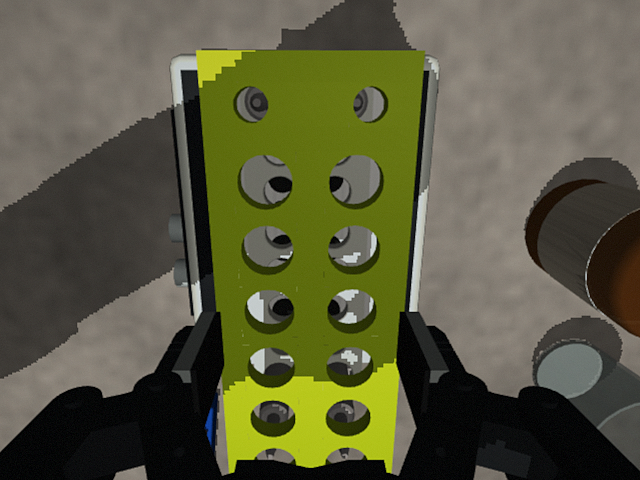

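View pics/w16c.png

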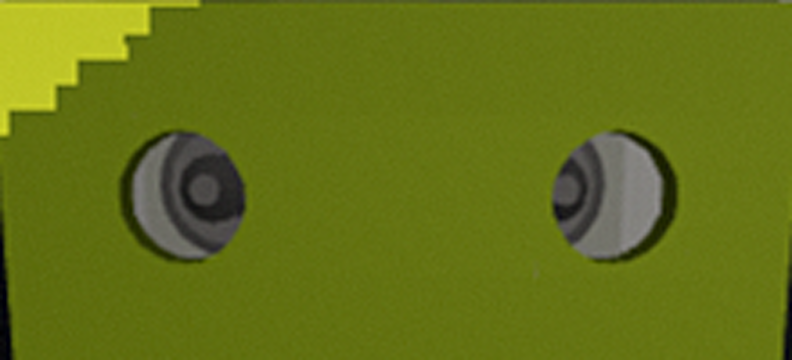

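```bash
cat > rel.py <<'E'
from h import *
def rel(name,tips,holes,zt):
    z=np.load(f'pics/{name}.npz'); P={k:z[k] for k in ('fx','fy','cx','cy','distortion','position','rotation')}
    f=lambda a:(np.array(a,float)+.5)/3.6-.5+[200,50]
    t=toplane(P,f(tips),.182)*1000; h=toplane(P,f(holes),zt)*1000
    print('tips',t.round(2).tolist(),'holes',h.round(2).tolist()); print('hole-tip',(h-t)[:,:2].round(2),(h-t).mean(0).round(2))
E
python3 -c "
from rel import *
rel('w16',[[204,189],[566,188]],[[183.5,197],[614.5,197]],.2094)"
```

```text
tips [[490.74, 397.77, 182.0], [527.01, 398.21, 182.0]] holes [[491.89, 397.51, 209.4], [527.8, 397.85, 209.4]]
hole-tip [[ 1.15 -0.26]
 [ 0.8  -0.36]] [ 0.97 -0.31 27.4 ]
```

Request:
{"fn": "send_rows", "kwargs": {
  "deltas": [
    [-1,-0.002,0.0006,-0.008,0],
    [-1,-0.002,0.0006,-0.016,0],
    [-1,-0.002,0.0006,-0.022,0],
    [-1,-0.002,0.0006,-0.022,0]
  ]
}}

```text
time: 27.8
ee_pos: [0.5093, 0.3171, 0.1885]
tool_rot: [[0.014, -0.01, 1.0], [0.001, 1.0, 0.01], [-1.0, 0.001, 0.014]]
ft_force: [1.0, -0.4, -1.1]
width: 0.74
```

Run:
```python
from h import *
s=sensors.state(); print(s['time'],s['ee_pos'],s['ft_force'],s['width'])
P,im,d=snap('wrist','w17')
cv2.imwrite('pics/w17c.png',cv2.resize(im[50:150,200:420],None,fx=3.6,fy=3.6,interpolation=cv2.INTER_CUBIC))
```

```text
27.8 [0.50932368 0.3171056  0.1885091 ] [ 1.02256559 -0.41990719 -1.12891094] 0.7401051378800861
```

View pics/w17c.png

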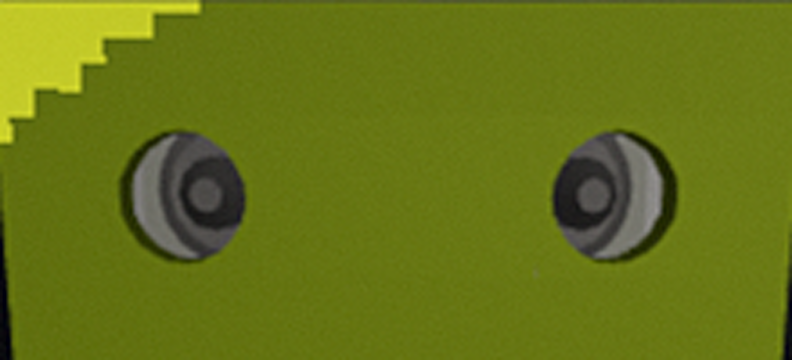

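```bash
python3 -c "
from rel import *
rel('w17',[[206,194.5],[594,194]],[[183.5,196.5],[614.5,196.5]],.1979)"
```

```text
tips [[490.79, 397.73, 182.0], [526.94, 398.13, 182.0]] holes [[490.57, 397.84, 197.9], [526.48, 398.19, 197.9]]
hole-tip [[-0.22  0.11]
 [-0.46  0.06]] [-0.34  0.08 15.9 ]
```

Request:
{"fn": "send_rows", "kwargs": {
  "deltas": [
    [-1,0.0006,-0.0002,-0.006,0],
    [-1,0.0006,-0.0002,-0.014,0],
    [-1,0.0006,-0.0002,-0.022,0],
    [-1,0.0006,-0.0002,-0.03,0],
    [-1,0.0006,-0.0002,-0.036,0],
    [-1,0.0006,-0.0002,-0.036,0]
  ]
}}

```text
time: 28.6
ee_pos: [0.5096, 0.317, 0.1704]
tool_rot: [[0.014, -0.01, 1.0], [0.001, 1.0, 0.01], [-1.0, 0.001, 0.014]]
ft_force: [-0.5, 0.2, -1.3]
width: 0.74
```

Run:
```python
from h import *
s=sensors.state(); print(s['time'],s['ee_pos'],s['ft_force'],s['torque'],s['width'])
P,im,d=snap('wrist','w18')
cv2.imwrite('pics/w18c.png',cv2.resize(im[50:150,200:420],None,fx=3.6,fy=3.6,interpolation=cv2.INTER_CUBIC))
```

```text
28.6 [0.50958336 0.31696113 0.17036358] [-0.47331938  0.24788897 -1.26309595] [ 0.04516131  0.0444604  -0.06196719] 0.7399153845363409
```

View pics/w18c.png

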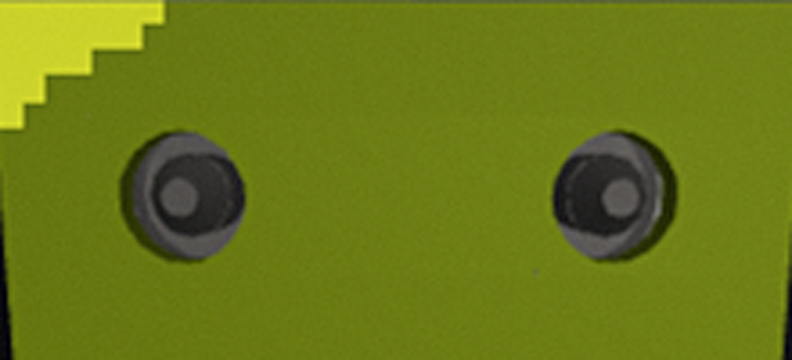

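Request:
{"fn": "send_rows", "kwargs": {
  "deltas": [
    [-1,0.0002,0,-0.01,0],
    [-1,0.0002,0,-0.018,0],
    [-1,0.0002,0,-0.025,0],
    [-1,0.0002,0,-0.029,0],
    [-1,0.0002,0,-0.031,0],
    [-1,0.0002,0,-0.032,0],
    [-1,0.0002,0,-0.033,0],
    [-1,0.0002,0,-0.033,0]
  ]
}}

```text
time: 29.65
ee_pos: [0.5098, 0.3171, 0.1549]
tool_rot: [[0.015, -0.01, 1.0], [0.002, 1.0, 0.01], [-1.0, 0.002, 0.015]]
ft_force: [-2.1, -1.9, 5.0]
width: 0.741
```

Request:
{"fn": "send_rows", "kwargs": {
  "deltas": [
    [-1,0,0,-0.002,0],
    [-1,0,0,-0.003,0],
    [-1,0,0,-0.003,0]
  ]
}}

```text
time: 30.02
ee_pos: [0.5098, 0.317, 0.1548]
tool_rot: [[0.016, -0.01, 1.0], [0.003, 1.0, 0.01], [-1.0, 0.002, 0.016]]
ft_force: [-3.0, -2.3, 7.8]
width: 0.738
```

Run:
```python
from h import *
s=sensors.state(); print(s['time'],s['ee_pos'],s['ft_force'],s['torque'],s['width'])
P,im,d=snap('wrist','w19')
w=np.zeros(d.shape,bool); w[30:300,200:420]=1
pp,uv=pts_from_depth(P,d,w); k=abs(pp[:,2]-.164)<.006; A=np.c_[pp[k][:,:2]-s['ee_pos'][:2],np.ones(k.sum())]; print(np.linalg.lstsq(A,pp[k][:,2],rcond=None)[0],k.sum())
```

```text
30.025 [0.50982124 0.31703117 0.1548222 ] [-2.98992185 -2.33054558  7.80903373] [-0.46266299  0.85665528 -0.01778578] 0.7382893521132053
[0.00156905 0.00530974 0.16417631] 42307
```

Plate top reads 0.1642 (0.164 expected) and it is level and seated. Releasing.

Request:
{"fn": "send_rows", "kwargs": {
  "deltas": [
    [0.7,0,0,0.001,0],
    [1,0,0,0.001,0],
    [1,0,0,0.001,0],
    [1,0,0,0.001,0],
    [1,0,0,0.02,0],
    [1,0,0,0.08,0],
    [1,0,0,0.2,0],
    [1,0,0,0.32,0],
    [1,0,0,0.4,0],
    [1,0,0,0.4,0],
    [1,0,0,0.4,0]
  ]
}}

```text
time: 31.45
ee_pos: [0.5097, 0.317, 0.3544]
tool_rot: [[0.016, -0.01, 1.0], [0.002, 1.0, 0.01], [-1.0, 0.002, 0.016]]
ft_force: [0.1, 0.6, -0.2]
width: 1.005
```

Run:
```python
from h import *
s=sensors.state(); print(s['time'],s['ee_pos'],s['ft_force'],s['width'])
P,im,d=snap('wrist','w20')
hsv=cv2.cvtColor(im,cv2.COLOR_BGR2HSV); m=(hsv[...,0]>20)&(hsv[...,0]<45)&(hsv[...,1]>110); w=np.zeros_like(m); w[50:400,180:450]=1
pp,uv=pts_from_depth(P,d,m&w); k=abs(pp[:,2]-.164)<.01; A=np.c_[pp[k][:,:2]-[.5098,.317],np.ones(k.sum())]; print(np.linalg.lstsq(A,pp[k][:,2],rcond=None)[0],k.sum())
P,im,d=snap('scene','s20')
cv2.imwrite('pics/s20c.png',cv2.resize(im[250:450,380:580],None,fx=3,fy=3,interpolation=cv2.INTER_CUBIC))
P,im,d=snap('top','t20')
```

```text
31.45 [0.50970249 0.31697082 0.35436889] [ 0.10452463  0.58466363 -0.16645411] 1.005183087753812
[0.00029757 0.00190234 0.16450068] 14861
```

View pics/s20c.png

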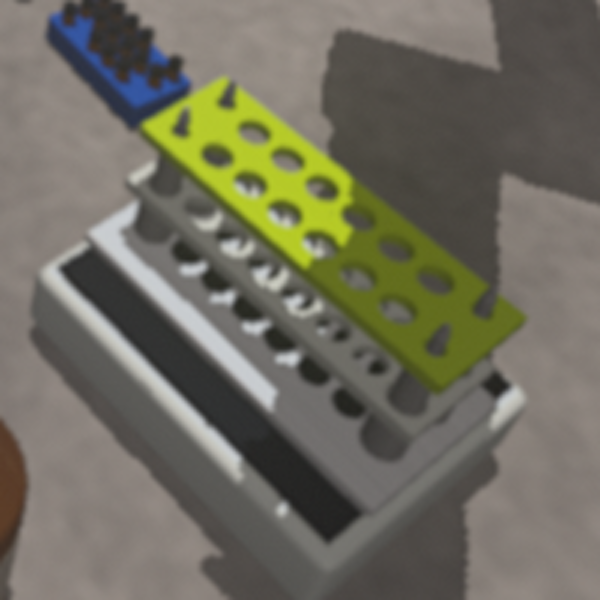

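View pics/t20.png

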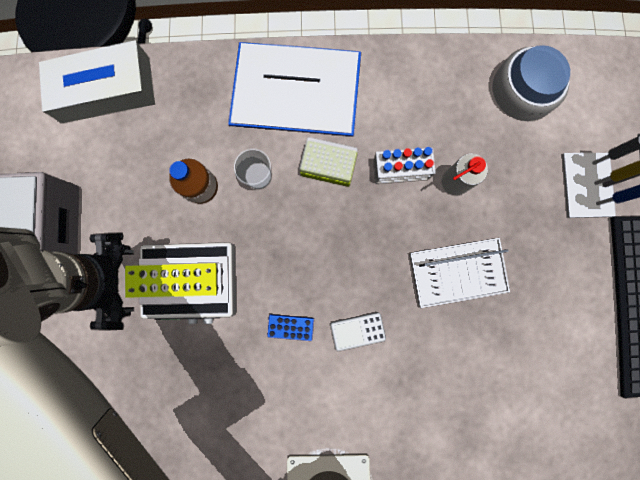

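View pics/w20.png

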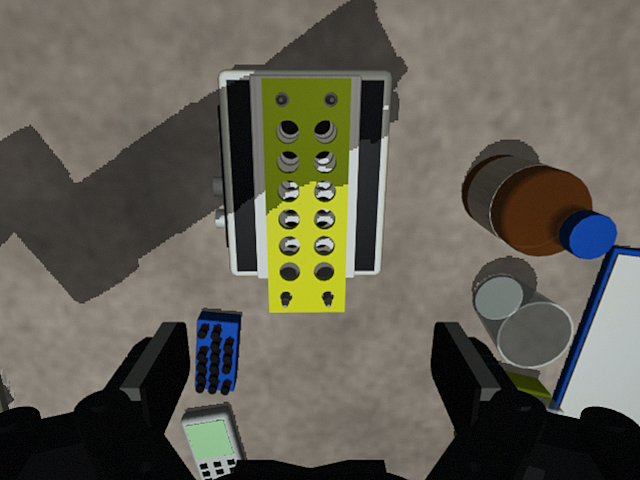

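Both plates are seated level, all four posts come through both of them, and everything else is where it was. Handing in.

Run:
```python
from plant import ticket
print(ticket.finish_job())
```

```text
the job is handed in; nothing more can be done
None
```

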